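Reseat a memory module that was plugged in back to front

TASK

Somebody plugged the memory module into its socket on the mainboard back to front, so the socket's key keeps it standing proud and both end latches hang open. Pull it out, turn it end for end, and press it fully home in the same socket so that both white latches swing up closed; leave the tools lying round the board where they are.

Things in the scene. Friction and masses are not known exactly. Their poses are not given: they have to be found in the camera images.
- module: Desktop memory module: upright card 133 mm long (y), 45 mm high (z), 80 g: green board 2.4 mm thick between bright aluminium heat-spreader plates, 9 mm thick overall (x), z 14 to 40 mm, 108 mm long. A finned crest on top (to z 45) stops short at the +y end. Origin: middle of its lower, gold contact edge, z up. At the start it stands half turned (its y against the slot's y), 5 mm above home.
- module_grip (a point): Middle of the module's heat spreader, 33 mm above its contact edge, axes as the module's: grip here across the 9 mm (along x). Keep fingertips at least 14 mm above the contact edge.
- module_notch (a point): Keying notch in the module's contact edge, 7 mm wide, 8 mm deep, at y = +8 mm of the module; axes as the module's.
- mainboard: Dark green mainboard 180 (x) by 190 (y) mm, fixed; origin: middle of its upper face, 12 mm above the bench; z up. x points to the edge with metal connectors (28 mm high). Along the opposite edge two black memory sockets run along y: at x = -70 mm the one in use, at x = -48 mm an empty spare (leave it empty). Parts within 65 mm of the socket in use are under 32 mm high.
- slot_home (a point): Middle of the slot floor of the socket in use, 3 mm above the board's face, axes as the mainboard's, slot along y. A module fully home has its origin here and its y the same way as this y. Slot 4 mm wide, socket 9 mm wide, 12.5 mm high; guide towers at 58 to 67 mm either side, 26 mm high, hold the card's ends with 0.6 mm play each side and have bevels that forgive 2.5 mm.
- slot_key (a point): Fixed key across the slot, 3 mm wide, its top 4.2 mm above the slot floor, at y = +8 mm of slot_home: only a module turned the right way, its notch over the key, goes down.
- latch_left (a joint): White ejector latch at the slot's +y end, hinged 71 mm from the middle. 0 = closed (upright, nib in the recess of the module's end), 0.5 rad = open (leaning outward). It stays where it is left. Its toe lies under the module's end, so pressing the module home swings it closed; the two latches resist with about 5 N together.
- latch_right (a joint): The same latch at the slot's -y end: 0 = closed, 0.5 rad = open.
- latch_left_tip (a point): Thumb tab on top of the left latch arm, 29 mm from its hinge; about 30 mm above the board when closed.
- latch_right_tip (a point): Thumb tab on top of the right latch arm, likewise.
- screwdriver: Loose screwdriver with black and orange handle, 170 mm, bystander left of the board.
- cutters: Loose side cutters with blue handles, 152 mm, bystander left of the board.
- brush: Loose black brush, 144 mm, bystander left of the board.
Mind the look-alikes: they are no part of the job. There is more than one size of the module; the one meant has the size given above.

How it is judged:
By the outcome, as a careful person would: the job done as asked, in the order asked, and still so for the second after the job is handed in, with the robot touching nothing.
It also fails if it takes over 51 s, if anything falls off the work surface, if the arm or the gripper's body presses on something with over 40 N, if the wrist force passes 120 N, or if a joint passes its speed limit or range.

ROBOT

A 6-joint arm with a two-finger parallel gripper is mounted at the origin on a cart in front of the work surface, level with it; the furniture and walls round the work are solid. World frame = base frame: x ahead of the robot, y to its left, z up, the work surface at z = 0. Lengths are in m, angles in rad, forces in N, time in s.
With the tool pointing down it reaches from about 0.375 to 0.975 m from the base axis. Payload 3.8 kg.
Tool frame: the origin (TCP) lies midway between the tips of the shut fingers; the grasp point (between the pads) lies 19 mm behind it; z points along the fingers, y is the line along which they close (so a half turn about z gives the same grasp; the last joint's range is limited). The gripper opens to 88 mm and grips with 3 to 60 N. Pads are 18 mm wide; open, the fingers measure 123 mm over their backs; the gripper's body (75 mm by 187 mm) begins 45 mm behind the grasp point.
Start: joints at [-1.292, 0.264, 1.604, -0, 1.274, -0.037], TCP at [0.21, -0.642, 0.239] pointing down, gripper open.
Joint ranges: [-2.63, 2.63], [-0.94, 2.18], [0.31, 2.57], [-1.31, 4.45], [0, 2.66], [-2.55, 2.55]. Speed limits (rad/s): [2.57, 2.57, 3.14, 3.14, 3.14, 3.14].

INTERFACE

Orientations are given as a rotation vector (axis times angle).
In Python, from cell import manip, inverse_kinematics, cams, order gives the robot as it stands. Calls block until the motion is done:
- manip.move_pose(position, orientation): joint-space move of the TCP to a pose.
- manip.move_linear(position, rate=0.15, rot=None): straight line of the TCP; rot=None keeps the orientation; rate is the mean speed in m/s.
- manip.set_joints(angles): joint-space move.
- manip.set_gripper(opening, force=None): finger opening in m; force is the grip in N (None keeps the last); returns when the fingers have stopped.
- manip.dwell(seconds).
- inverse_kinematics(position, orientation): joint angles nearest the present ones, or None.
- manip.state(): the state.
- cams.capture(name): name is "side" or "top"; returns a dict with "image" (400x640x3 uint8, blue, green, red), "z_map" (400x640 float32, m along the optical axis (not along the pixel's ray), 0 where there is no reading), "intrinsics" (3x3 intrinsics, pixels), "position" and "orientation" of the camera in the world. Camera axes: x right, y down, z forward; pixel columns grow to the right and rows downward; lengths in m; the calibration is good to about 2 mm. A picture is of the moment at which its call begins.
A pose or a line that the arm cannot do raises manip.IKError and nothing moves.
- order.close_job(): hands the job in; it is judged then, once.
The state is a dict: "clock": time; "joint_pos": joint angles; "joint_velocities": joint speeds; "tau": joint torques, N m; "tool_pos": TCP position; "tcp_rot": TCP orientation; "contact_force": force on the tool from outside, world axes, zero at the start; "moment": the same for the moment, N m; "gripper_width": finger opening in m; "grasp_force": force on a finger pad.
Only numpy, scipy, OpenCV 4.12 (cv2) and the standard library are available. Lean on these libraries where they do the work, as an engineer would, in place of code of your own. Each camera call takes 0.05 s, during which the arm holds its last target. There are 200 camera calls.

## Working session

There is one attempt and no reset: what is moved stays moved. The work goes in short steps, each a Python script; the robot and the scene stay as the last script left them, time stands still between calls to the robot, and variables do not carry over. Pictures are saved under pics/ and viewed, at most 10 in all, crops included, and the job is handed in when it is done.

```bash
mkdir -p pics; ls; python3 - <<'E'
from cell import manip,cams
import cv2,numpy as np
for n in("top","side"):
    c=cams.capture(n);cv2.imwrite(f"pics/{n}0.png",c["image"]);np.savez(f"/tmp/{n}0.npz",**c)
    print(n,c["intrinsics"].tolist(),c["position"],c["orientation"])
print(manip.state())
E
```

```text
pics
top [[506.00482240606357, 0.0, 316.3244191163609], [0.0, 506.00482240606357, 206.3749761431988], [0.0, 0.0, 1.0]] [0.40899351 0.0459809  1.30630371] [-2.13379302  2.16688303 -0.09552579]
side [[454.6501452050471, 0.0, 327.8787083598706], [0.0, 454.6501452050471, 200.06801096479464], [0.0, 0.0, 1.0]] [0.09998084 0.79152817 0.52100972] [-0.68872813  2.39459902 -1.41913481]
{'clock': 0.1, 'joint_pos': array([-1.29194662e+00,  2.64684879e-01,  1.60520445e+00, -3.27678667e-06,
        1.27370960e+00, -3.69014738e-02]), 'joint_velocities': array([ 2.16356034e-04, -1.49132840e-03, -2.53943376e-03, -1.40618922e-05,
        1.48069474e-04, -1.17897343e-03]), 'tau': array([ 2.42870174e-04, -5.03616178e+01, -3.58071077e+01,  7.30332476e-02,
        2.34110834e-02, -6.68960047e-05]), 'tool_pos': array([ 0.20943078, -0.64102494,  0.23752557]), 'tcp_rot': array([-3.10055554e+00, -4.93611425e-01,  3.84954878e-04]), 'contact_force': array([0.60554402, 0.43110872, 0.4283159 ]), 'moment': array([ 0.04575655, -0.02926823, -0.0385239 ]), 'grasp_force': 0.0, 'gripper_width': 0.08829148120616874}
```

View pics/top0.png

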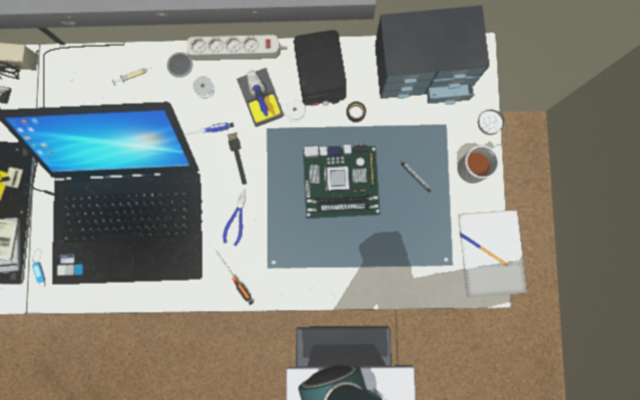

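View pics/side0.png

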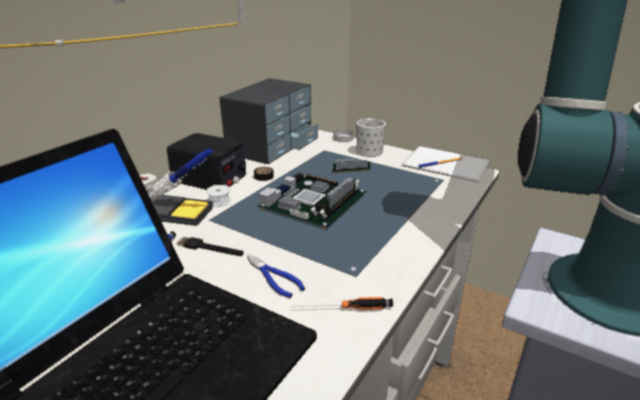

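The top view shows the board at about (342,181), with its sockets along the near edge (rows 198–212). The module candidates are the upright card in the socket at about (342,208) and a loose stick on the mat at (416,177). The first fits, because it is plugged in and standing proud. I'll confirm it in an enlarged crop.

```bash
cat > h.py <<'E'
import numpy as np,cv2
from scipy.spatial.transform import Rotation as R
def pts(c):
    K=c["intrinsics"];z=c["z_map"];v,u=np.indices(z.shape)
    p=np.stack([(u-K[0,2])*z/K[0,0],(v-K[1,2])*z/K[1,1],z],-1)
    return p@R.from_rotvec(c["orientation"]).as_matrix().T+c["position"]
def ray(c,u,v,h):
    K=c["intrinsics"];d=R.from_rotvec(c["orientation"]).as_matrix()@[(u-K[0,2])/K[0,0],(v-K[1,2])/K[1,1],1]
    p=c["position"];return p+d*(h-p[2])/d[2]
E
python3 - <<'E'
from h import *
T=dict(np.load("/tmp/top0.npz"));S=dict(np.load("/tmp/side0.npz"))
a=cv2.resize(T["image"][138:224,296:440],(792,473),interpolation=cv2.INTER_CUBIC)
cv2.imwrite("pics/tc.png",a)
b=cv2.resize(S["image"][150:235,250:385],(794,500),interpolation=cv2.INTER_CUBIC)
cv2.imwrite("pics/sc.png",b)
for n,c in(("top",T),("side",S)):
    P=pts(c);w=(abs(P[...,0]-.46)<.16)&(abs(P[...,1]+.02)<.14)
    print(n,"mat z",np.median(P[...,2][w&(P[...,2]<.006)]))
    m=w&(P[...,2]>.045)&(P[...,2]<.09); q=P[m]
    print(len(q),q.min(0),q.max(0))
P=pts(T)
np.set_printoptions(linewidth=250)
print((P[194:220,300:386:3,2]*1000).astype(int))
print(ray(T,342,208,.06),P[208,342])
E
```

```text
top mat z 0.0006925890557356595
197 [ 0.54461632 -0.05413771  0.04501013] [0.55689619 0.09580435 0.06934765]
side mat z -0.00034258465139302974
279 [ 0.54071572 -0.05733895  0.04506364] [0.55475496 0.07806702 0.06620697]
[[-2  4 21 21 15  8  4 12 11 11 12 12  8 14 11 14 12  6 16  8 14 15  9 12  7 11 12  2  0]
 [ 1  3 28 21 12 11 17 11 14  8 16 10 13 16 12 11 16  9 11 16 11 11  9 13 12 10  9  4 -1]
 [-3  2  9 21  8 10 16 12 12 14 13 11 10 12 15 14 10 13  9  9 11 11 36 11 13 10 15  0 -4]
 [ 1  7 16 14 11  7  9 10 11 13 12  9 12 11 10  8 12 16 30 20 25 26 36 17 33 37 16 -1  0]
 [ 1  4 11  9 10  9 37  8 11 12  9 13 21 25 23 22 22 24 23 22 19 18 16 17 29 39 12  1  4]
 [ 6  0 12  8  8 13 38 26 22 28 24 19 28 21 22 13 10 13 11 15 16 15 36 20 22 12 12  0  3]
 [ 2  4  9 42 31 22 28 18 18 14 16 13 16 17 17  9 13 19 24 26 21 24 19 23 12  9 11  0 -2]
 [ 2  0 11 41 31 22 20 14 13 16 18 18 25 25 28 21 25 23 16 13  7 15 10 11 16  7 11  3 -4]
 [ 5 -1 13 15 25 21 42 25 23 25 21 26 12 13 14 16 15 12 15 11 13  9  9 12 10  8 12  0  2]
 [ 0 -1 10 15 17 19 12 13 10  9 12 16 11 15 11  7 16 11 12  9 11  9 1
[... 831 characters left out ...]
 [ 4 -2 16 12 11 10 16 15  6 15 13  5 13 11 11  9 11  9 12 11 15 12 13  9 13 12 15  5  2]
 [ 0  1 13 14 10 14  8 13  9 14  6 17 12  9 12 12 14 14 14 12 12 13 12 12  9 14  8  0  1]
 [-2  3  5 18 11  9 12 13 10 13 10 14 13 12 12 17  6 12  8 13  9  9  9  6  1  3  1  2  0]
 [ 0 -3 14 15  9 14 13 17 13 15 15 10  8 11  8 12  9  5  3  5  3  2  0 -1  4 -2  0 -1  6]
 [ 3  0 12 14 12 14 11 10 12 16 13  4  7  3  0 -1  1 -1  6  0  5  3  0  6  0  1  2  4  0]
 [ 6  0  9 13 13  3  7  2  0 -2  7  4  1 -1  2  0 -4  1  1 -4  3 -1  0  2  2  4  0  4  3]
 [ 0 -4 -1  3  4  1  0  4  2  0  1  5  7  4  2  1  2 -1  3  5  3  0  6 -1  0  1  5  3  1]]
[0.54729781 0.01343022 0.06      ] [0.54709315 0.01347839 0.06184429]
```

View pics/tc.png

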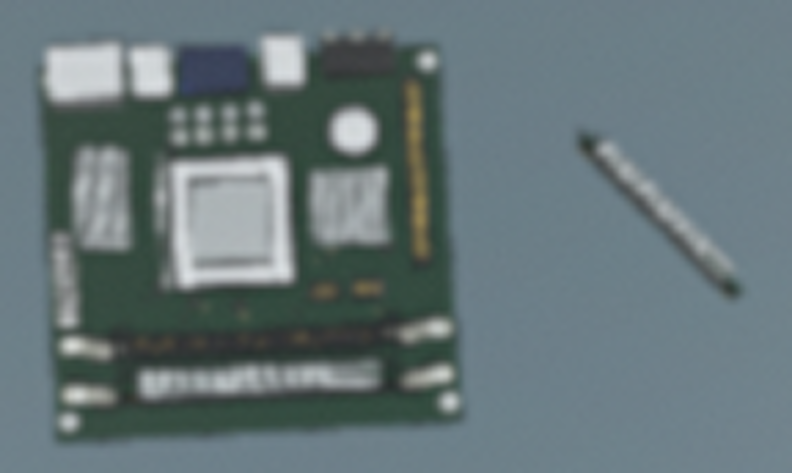

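View pics/sc.png

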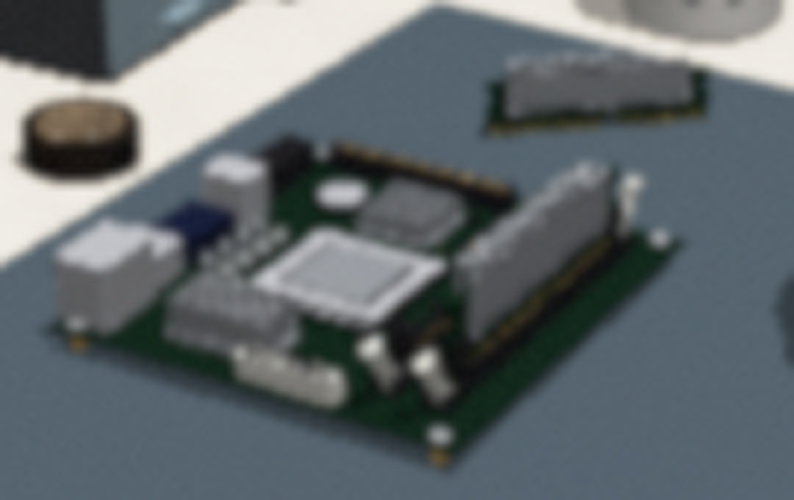

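The crops confirm the target. The module is the long card in the near socket, with its crest at tc (138–385, 380), the lower crest-less end on the right, and both latches leaning out. The loose stick at tc (660,215) is the shorter look-alike, and the spare socket lies at tc row 338. Next I'll measure the board and module.

```bash
python3 - <<'E'
from h import *
np.set_printoptions(precision=4,suppress=True)
T=dict(np.load("/tmp/top0.npz"));S=dict(np.load("/tmp/side0.npz"))
I=T["image"].astype(int);b,g,r=I[...,0],I[...,1],I[...,2]
x0,y0,x1,y1=295,135,390,225
m=np.zeros(I.shape[:2],np.uint8)
grn=((g-b>5)&(g<110)); m[y0:y1,x0:x1]=grn[y0:y1,x0:x1]*255
m=cv2.morphologyEx(m,cv2.MORPH_CLOSE,np.ones((15,15)))
ct=max(cv2.findContours(m,0,2)[0],key=cv2.contourArea)
rc=cv2.minAreaRect(ct);bx=cv2.boxPoints(rc);W=np.array([ray(T,u,v,.012) for u,v in bx])
print("board",rc,"\n",W,W.mean(0),[np.linalg.norm(W[i]-W[i-1]) for i in range(4)],[np.degrees(np.arctan2(*(W[i]-W[i-1])[1::-1])) for i in range(4)])
# white/bright blobs near socket
gray=cv2.cvtColor(T["image"],cv2.COLOR_BGR2GRAY)
k=np.zeros_like(gray);k[195:222,300:388]=(gray[195:222,300:388]>120)*255
n,l,st,ce=cv2.connectedComponentsWithStats(k)
for i in range(1,n):
    if st[i,4]>3: print(st[i],ce[i],ray(T,*ce[i],.037))
# depth based
P=pts(T);w=np.zeros(gray.shape,bool);w[200:215,318:372]=1
w&=(P[...,2]>.045)&(P[...,2]<.075)
q=P[w];c=q[:,:2].mean(0);U,s,V=np.linalg.svd(q[:,:2]-c);t=(q[:,:2]-c)@V[0]
print("mod top",c,V[0],t.min(),t.max(),len(q))
P=pts(S);w=(P[...,2]>.042)&(P[...,2]<.075)&(abs(P[...,0]-.548)<.02)&(abs(P[...,1]-.012)<.08)
q=P[w];c=q[:,:2].mean(0);U,s,V=np.linalg.svd(q[:,:2]-c);t=(q[:,:2]-c)@V[0]
print("mod side",c,V[0],np.percentile(t,[0,2,98,100]),len(q))
E
```

```text
board ((340.7465515136719, 182.19139099121094), (66.94310760498047, 72.16936492919922), 86.633544921875) 
 [[ 0.7043  0.1115  0.012 ]
 [ 0.7118 -0.0763  0.012 ]
 [ 0.5369 -0.0816  0.012 ]
 [ 0.529   0.1033  0.012 ]] [0.6205 0.0143 0.012 ] [np.float64(0.17547846398653244), np.float64(0.18795597858078633), np.float64(0.17498815183120167), np.float64(0.18508152598706903)] [np.float64(2.6844114744988965), np.float64(-87.70962568515081), np.float64(-178.25588410066035), np.float64(92.4433380229158)]
[300 195  88  27 595] [350.2471 213.637 ] [ 0.5352 -0.0076  0.037 ]
[306 195   4   3  10] [307.5 195.8] [0.5824 0.0995 0.037 ]
[369 196   9   4  23] [373.3478 197.4783] [ 0.5752 -0.0667  0.037 ]
[307 199   9   4  25] [310.68 200.72] [0.5697 0.0916 0.037 ]
[321 204  43   6 161] [341.4596 206.472 ] [0.5538 0.0141 0.037 ]
[370 204   9   4  26] [374.4231 205.8462] [ 0.5539 -0.0688  0.037 ]
[307 208   9   4  25] [310.68 209.32] [0.5478 0.0919 0.037 ]
[376 209   4   4  12] [377.5 210.5] [ 0.542  -0.0762  0.037 ]
[306 213   4   4  11] [307.8182 214.1818] [0.5356 0.0993 0.037 ]
mod top [0.5503 0.0107] [-0.0381  0.9993] -0.06498728700534394 0.0623190402366276 195
mod side [0.5459 0.021 ] [-0.0272  0.9996] [-0.0785 -0.0683  0.0539  0.057 ] 313
```

Latch midpoint, board centre and module top all agree: the slot centre is at about (0.5506, 0.0116) with a yaw of about 2.2°. Time to move.

```bash
cat >> h.py <<'E'
YAW=np.radians(2.2)
def ori(sgn,yaw=YAW):
    y=sgn*np.array([np.cos(yaw),np.sin(yaw),0]);z=np.array([0,0,-1.]);x=np.cross(y,z)
    return R.from_matrix(np.stack([x,y,z],1)).as_rotvec()
S0=np.array([.5506,.0116])
def st(m):
    s=m.state();np.set_printoptions(precision=4,suppress=True)
    print("t",round(s["clock"],2),"tcp",s["tool_pos"],"F",s["contact_force"],"M",s["moment"],"w",s["gripper_width"],"g",s["grasp_force"],"q",s["joint_pos"])
E
python3 - <<'E'
from h import *
from cell import manip,inverse_kinematics as ik,cams
for s in(1,-1): print(s,ik([*S0,.16],ori(s)),ik([*S0,.036],ori(s)))
q=[ik([*S0,.16],ori(s)) for s in(1,-1)]
s=-1 if q[0] is None else 1
manip.set_gripper(.04)
manip.move_pose([*S0,.16],ori(s)); st(manip)
manip.move_linear([*S0,.08],rate=.1)
for n in("top","side"):
    c=cams.capture(n);np.savez(f"/tmp/{n}1.npz",**c)
    if n=="side": cv2.imwrite("pics/s1.png",cv2.resize(c["image"][100:250,220:420],(800,600),interpolation=cv2.INTER_CUBIC))
st(manip)
E
```

```text
1 [-2.41639687e-02  9.35933169e-02  1.95438193e+00 -4.44089210e-16
  1.09361740e+00 -6.25612122e-02] [-2.41639687e-02  2.43887168e-01  2.04215881e+00 -4.44089210e-16
  8.55546679e-01 -6.25612122e-02]
-1 None None
t 3.55 tcp [0.5509 0.0108 0.1601] F [-0.3736 -0.5231  0.1074] M [-0.1022 -0.138   0.0303] w 0.040075171161970874 g 0.0 q [-0.0254  0.0937  1.954  -0.0002  1.0936 -0.0626]
t 4.6 tcp [0.5515 0.0116 0.081 ] F [ 1.1757  0.7445 -0.3662] M [-0.0127 -0.154   0.0514] w 0.04050347388128724 g 0.0 q [-0.0242  0.183   2.0162  0.      0.9405 -0.0626]
```

View pics/s1.png

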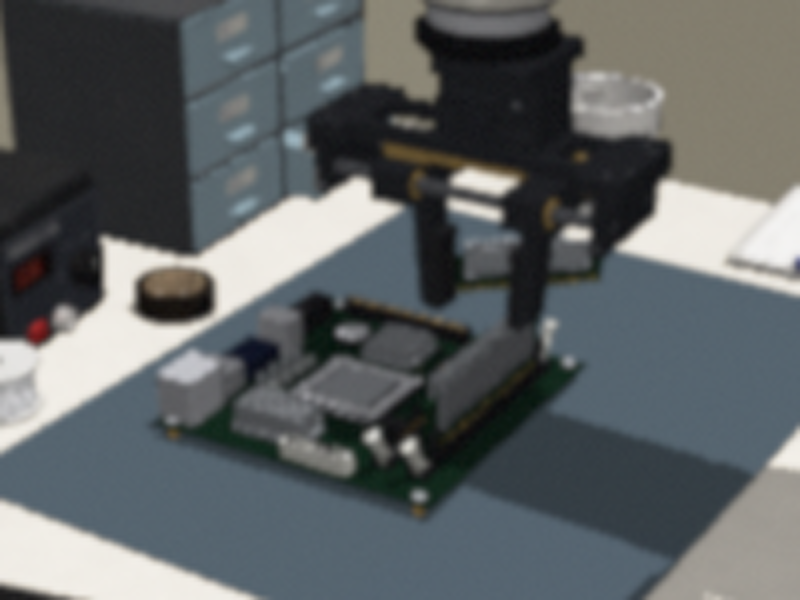

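The side view shows the open fingers straddling the card's line at about (480,260), clear of the other parts. However, flipping the tool by a half turn here needs q6 near ±π, which is out of range. I'll check whether a grasp tilted along the card makes both headings reachable.

```bash
python3 - <<'E'
from h import *
np.set_printoptions(precision=2,suppress=True)
from cell import inverse_kinematics as ik
import h
def oriT(s,a,yaw=YAW):
    # tilt: tool z = (0,sin a,-cos a) in slot frame, closing axis s*x
    y=np.array([s,0,0.]);z=np.array([0,np.sin(a),-np.cos(a)]);x=np.cross(y,z)
    return (R.from_euler('z',yaw)*R.from_matrix(np.stack([x,y,z],1))).as_rotvec()
for dz in (.053,.13):
  for d in range(-70,71,10):
    a=np.radians(d);r=[]
    for s in(1,-1):
        zt=R.from_rotvec(oriT(s,a)).as_matrix()[:,2]
        r.append(ik(np.array([*S0,dz])+.019*zt,oriT(s,a)))
    print(dz,d,*r)
# grip radial at other places, free yaw: vertical tool half turn pairs
for p in ([.55,-.2],[.45,-.2],[.45,.12],[.6,-.2]):
    for d in range(-180,180,30):
        q=ik([*p,.06],ori(1,np.radians(d)));print(p,d,None if q is None else q[5],end=' | ')
    print()
E
```

```text
0.053 -70 [ 0.49  0.69  1.9  -1.01  1.49  1.08] [ 0.49  0.69  1.9  -1.01  1.49 -2.06]
0.053 -60 [ 0.45  0.59  1.93 -0.95  1.36  1.  ] [ 0.45  0.59  1.93 -0.95  1.36 -2.14]
0.053 -50 [ 0.4   0.5   1.97 -0.86  1.23  0.9 ] [ 0.4   0.5   1.97 -0.86  1.23 -2.24]
0.053 -40 [ 0.34  0.41  1.99 -0.75  1.11  0.78] [ 0.34  0.41  1.99 -0.75  1.11 -2.36]
0.053 -30 [ 0.26  0.34  2.02 -0.62  1.01  0.62] [ 0.26  0.34  2.02 -0.62  1.01 -2.52]
0.053 -20 [ 0.17  0.29  2.03 -0.44  0.92  0.42] None
0.053 -10 [ 0.08  0.26  2.04 -0.23  0.86  0.19] None
0.053 0 [-0.02  0.25  2.04  0.    0.85 -0.06] None
0.053 10 [-0.12  0.26  2.04  0.22  0.89 -0.31] None
0.053 20 [-0.22  0.3   2.02  0.42  0.96 -0.52] None
0.053 30 [-0.3   0.35  2.    0.57  1.05 -0.7 ] [-0.3   0.35  2.    0.57  1.05  2.44]
0.053 40 [-0.38  0.42  1.98  0.69  1.17 -0.84] [-0.38  0.42  1.98  0.69  1.17  2.3 ]
0.053 50 [-0.44  0.51  1.95  0.79  1.29 -0.95] [-0.44  0.51  1.95  0.79  1.29  2.2 ]
0.053 60 [-0.48  0.6   1.91  0.86  1.42 -1.03] [-0.48  0.6   1.91  0.86  1.42  2.11]
0.053 70 [-0.52  0.7   1.88  0.93  1.55 -1.1 ] [-0.52  0.7   1.88  0.
[... 2082 characters left out ...]
43094384593516 | [0.45, 0.12] -30 0.7307106628610511 | [0.45, 0.12] 0 0.2071118872627533 | [0.45, 0.12] 30 -0.31648688833554584 | [0.45, 0.12] 60 -0.8400856639338441 | [0.45, 0.12] 90 -1.3636844395321435 | [0.45, 0.12] 120 -1.887283215130442 | [0.45, 0.12] 150 -2.4108819907287415 | 
[0.6, -0.2] -180 None | [0.6, -0.2] -150 2.2568627887853605 | [0.6, -0.2] -120 1.7332640131870622 | [0.6, -0.2] -90 1.209665237588763 | [0.6, -0.2] -60 0.6860664619904648 | [0.6, -0.2] -30 0.1624676863921648 | [0.6, -0.2] 0 -0.36113108920613346 | [0.6, -0.2] 30 -0.8847298648044322 | [0.6, -0.2] 60 -1.408328640402731 | [0.6, -0.2] 90 -1.9319274160010302 | [0.6, -0.2] 120 -2.455526191599328 | [0.6, -0.2] 150 None |
```

A tilt of about 34° along the card makes both headings reachable, with the hand leaning over the crest-free end both times. I'll pick with that tilt, lift, flip, and check.

```bash
cat >> h.py <<'E'
def oriT(s,a,yaw=YAW):
    y=np.array([s,0,0.]);z=np.array([0,np.sin(a),-np.cos(a)]);x=np.cross(y,z)
    return (R.from_euler('z',yaw)*R.from_matrix(np.stack([x,y,z],1))).as_rotvec()
A=np.radians(34)
def tcp(gp,s,a): # TCP position for a grasp point
    return np.asarray(gp)+.019*R.from_rotvec(oriT(s,a)).as_matrix()[:,2]
E
python3 - <<'E'
from h import *
from cell import manip,cams
manip.move_linear([*S0,.15],rate=.25)
manip.move_pose(tcp([*S0,.13],-1,A),oriT(-1,A));st(manip)
manip.move_linear(tcp([*S0,.056],-1,A),rate=.08);st(manip)
manip.set_gripper(.0,50);st(manip)
manip.move_linear(tcp([*S0,.062],-1,A),rate=.02);st(manip)
manip.move_linear(tcp([*S0,.13],-1,A),rate=.07);st(manip)
c=cams.capture("side")
cv2.imwrite("pics/s2.png",cv2.resize(c["image"][100:250,220:420],(800,600),interpolation=cv2.INTER_CUBIC))
E
```

```text
t 7.2 tcp [0.55   0.0224 0.114 ] F [-0.608   0.4319 -0.1888] M [-0.1581 -0.0619  0.0013] w 0.03985078417830136 g 0.0 q [-0.3351  0.269   1.9642  0.5887  1.2148  2.4707]
t 8.28 tcp [0.5507 0.0221 0.0407] F [ 0.9742 -0.5011  0.7681] M [-0.1915 -0.0896  0.0163] w 0.03984070795735007 g 0.0 q [-0.3354  0.3737  1.9932  0.6227  1.1037  2.3871]
t 8.85 tcp [0.5496 0.0222 0.0404] F [-3.8586 -1.801   2.2251] M [-0.0693  0.4081  0.2417] w 0.009045864165843995 g 49.68440235309967 q [-0.3356  0.3737  1.9943  0.6219  1.1047  2.3872]
t 9.3 tcp [0.5498 0.0223 0.0463] F [-2.5333  0.356   0.6254] M [-0.2243  0.3649  0.2054] w 0.008802235066911454 g 49.686223425669596 q [-0.3353  0.3648  1.9926  0.6191  1.1129  2.3942]
t 10.43 tcp [0.5497 0.0223 0.1137] F [-0.8827 -0.1521 -0.9409] M [-0.2572 -0.0277 -0.0073] w 0.008411778196361632 g 49.70869394895999 q [-0.3353  0.2692  1.9646  0.5887  1.2147  2.471 ]
```

View pics/s2.png

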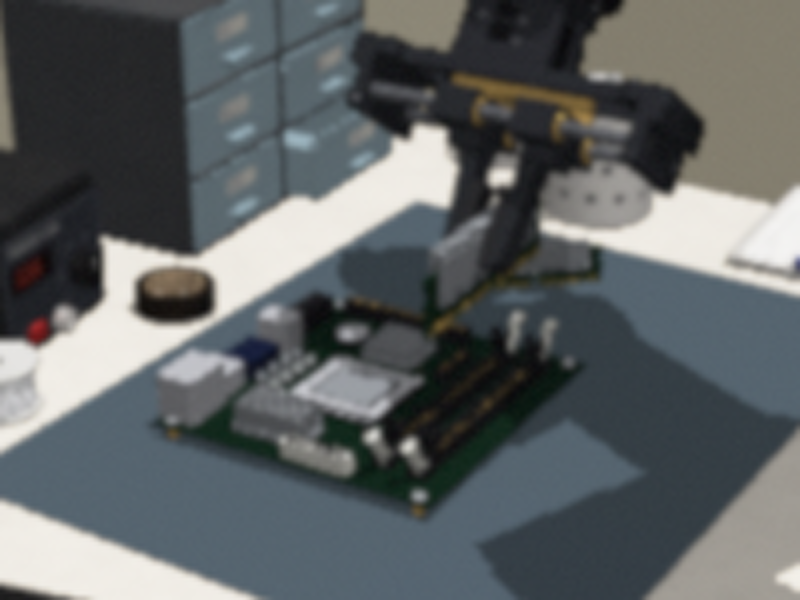

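Picture s2 shows the module out of the socket and held upright at about (490,270), with the slot empty. Now the flip, then a check above the socket.

```bash
python3 - <<'E'
from h import *
from cell import manip,cams
G=[.5500,.0116]
mid=R.from_euler('z',YAW-np.pi/2)*R.from_rotvec(ori(1,0))
manip.move_pose([*G,.17],mid.as_rotvec());st(manip)
manip.move_pose(tcp([*G,.13],1,-A),oriT(1,-A));st(manip)
manip.move_linear(tcp([*G,.085],1,-A),rate=.08);manip.dwell(.2);st(manip)
for n in("top","side"):
    c=cams.capture(n);np.savez(f"/tmp/{n}2.npz",**c)
    if n=="side":a=cv2.resize(c["image"][130:230,240:390],(600,400),interpolation=cv2.INTER_CUBIC)
    else: b=cv2.resize(c["image"][185:225,296:396],(600,200),interpolation=cv2.INTER_CUBIC)
cv2.imwrite("pics/s3.png",np.vstack([a,b]))
E
```

```text
t 11.39 tcp [0.5493 0.0118 0.1692] F [-0.153  -0.7475 -1.1535] M [ 0.0568  0.0402 -0.0301] w 0.008890106779141533 g 49.70855591756845 q [-0.0243  0.0836  1.9471  0.0009  1.1129  1.5095]
t 12.28 tcp [0.5501 0.0005 0.1136] F [-0.089  -0.2652 -0.0856] M [ 0.3457 -0.1099 -0.0023] w 0.008778315286020468 g 49.7084638301385 q [ 0.2937  0.2587  1.978  -0.63    1.1594  0.5928]
t 13.19 tcp [0.5509 0.0012 0.0698] F [ 0.9001  0.3253 -1.0886] M [ 0.2631 -0.0904 -0.0176] w 0.008478815503768599 g 49.70868424985383 q [ 0.2952  0.3199  1.9981 -0.6551  1.0927  0.6465]
```

View pics/s3.png

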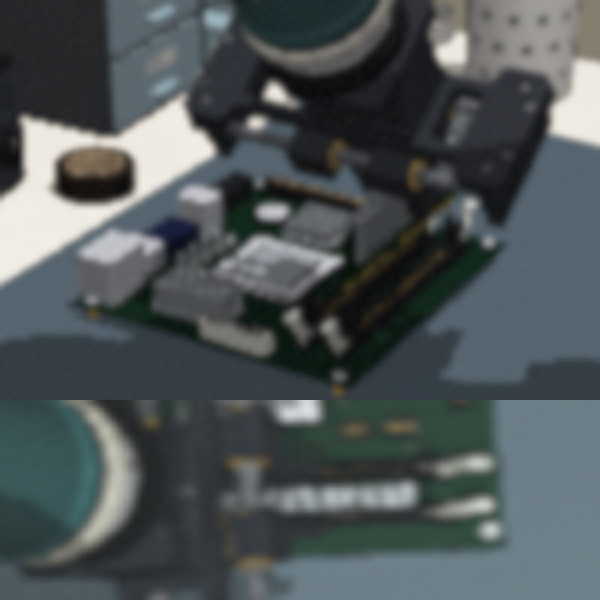

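In s3 the module is turned end for end above the slot. Its crest now reaches the right end at crop (417,497), and both latches are open. I'll measure that end against the slot's.

```bash
python3 - <<'E'
from h import *
np.set_printoptions(precision=4,suppress=True)
def edges(f,rows,cols):
    c=dict(np.load(f));g=cv2.cvtColor(c["image"],cv2.COLOR_BGR2GRAY).astype(float)
    p=g[rows[0]:rows[1],cols[0]:cols[1]];m=p.max(0);print(m.astype(int));return c,m
def cross(m,c0,th,right):
    i=[k for k in range(len(m)-1) if (m[k]>th)!=(m[k+1]>th)]
    return [c0+k+(th-m[k])/(m[k+1]-m[k]) for k in i]
T0,m=edges("/tmp/top0.npz",(203,211),(316,369));e0=cross(m,316,110,0);print(e0)
for e in e0: print(e,ray(T0,e,206.5,.065)[:2],ray(T0,e,206.5,.060)[:2])
T2,m2=edges("/tmp/top2.npz",(199,204),(338,369));e2=cross(m2,338,110,1)
for e in e2: print(e,ray(T2,e,201.3,.094)[:2])
# crest line x in new image
g=cv2.cvtColor(T2["image"],cv2.COLOR_BGR2GRAY).astype(float)
for u in(346,352,358,363):
    w=np.clip(g[197:206,u]-70,0,None);v=197+(w*np.arange(9)).sum()/w.sum();print(u,v,ray(T2,u,v,.094)[:2])
g=cv2.cvtColor(T0["image"],cv2.COLOR_BGR2GRAY).astype(float)
for u in(324,332,340,348,356):
    w=np.clip(g[202:212,u]-70,0,None);v=202+(w*np.arange(10)).sum()/w.sum();print(u,v,ray(T0,u,v,.063)[:2])
E
```

```text
[115  77  59  60  78 129 176 181 169 180 172 152 156 159 142 153 169 162
 157 179 187 178 183 175 171 179 165 142 154 162 142 138 163 163 156 175
 176 170 179 176 163 158 153 155 158 157 149 135 113  78  64  66  69]
[np.float64(316.13157894736844), np.float64(320.62745098039215), np.float64(364.0857142857143)]
316.13157894736844 [0.5515 0.0773] [0.5521 0.0774]
320.62745098039215 [0.5514 0.0662] [0.5519 0.0663]
364.0857142857143 [ 0.5495 -0.0409] [ 0.5501 -0.0412]
[110  89  98 106 104 118 132 139 158 156 131 129 159 168 159 166 161 145
 150 160 148 149 171 172 166 181 166 110  63  64  88]
342.42857142857144 [0.5598 0.013 ]
365.0 [ 0.5588 -0.0413]
346 203.66107382550337 [0.5539 0.0045]
352 203.71913580246914 [ 0.5535 -0.01  ]
358 203.58709677419355 [ 0.5536 -0.0244]
363 203.17149220489978 [ 0.5544 -0.0364]
324 207.4513274336283 [0.5491 0.0579]
332 206.91576086956522 [0.5501 0.0381]
340 206.37980769230768 [0.5511 0.0184]
348 206.0668604651163 [ 0.5515 -0.0014]
356 206.033426183844 [ 0.5513 -0.0211]
```

The new spreader end at y = −0.0413 matches the original right end at −0.041, so the lengthwise centring is good to about 1 mm. I'll lower it with force monitoring.

```bash
python3 - <<'E'
from h import *
from cell import manip,cams
G=[.5500,.0113]
for z in(.075,.069,.064,.060,.057,.0545):
    manip.move_linear(tcp([*G,z],1,-A),rate=.03);st(manip)
    F=manip.state()["contact_force"]
    if F[2]>14 or np.hypot(F[0],F[1])>12: print("stop");break
c=cams.capture("side")
cv2.imwrite("pics/s4.png",cv2.resize(c["image"][130:230,240:390],(600,400),interpolation=cv2.INTER_CUBIC))
E
```

```text
t 13.78 tcp [0.5501 0.0006 0.0589] F [-0.17    0.2311 -0.782 ] M [ 0.2724 -0.0583 -0.036 ] w 0.008145840467378877 g 49.70877053892764 q [ 0.2946  0.3358  2.0029 -0.6613  1.0778  0.6589]
t 14.12 tcp [0.5501 0.0006 0.0529] F [-0.1882 -0.2218 -0.9004] M [ 0.3253  0.1062 -0.1559] w 0.008154585260389355 g 49.861738518593484 q [ 0.2946  0.3446  2.005  -0.6647  1.069   0.6667]
t 14.44 tcp [0.5501 0.0007 0.0477] F [-0.8295  0.1121 -1.6441] M [ 0.3409  0.0778 -0.2007] w 0.008841033673798909 g 49.865750883254805 q [ 0.2946  0.3525  2.0066 -0.6678  1.0614  0.6732]
t 14.72 tcp [0.5501 0.0006 0.0438] F [-1.5831 -0.226  -0.8771] M [ 0.3626  0.1358 -0.1995] w 0.008694386180468217 g 49.87301957538875 q [ 0.2946  0.3585  2.0077 -0.6705  1.0558  0.6784]
t 14.97 tcp [0.5502 0.0006 0.0409] F [-1.7229 -1.5315 -2.2841] M [ 0.3132  0.2609 -0.2985] w 0.008661532131198777 g 49.87981421938457 q [ 0.2945  0.363   2.0084 -0.6725  1.0516  0.6823]
t 15.22 tcp [0.5503 0.0003 0.0393] F [-3.7866 -0.7448  3.7401] M [-0.2788  0.5046 -0.4553] w 0.007959183849672131 g 49.91015343555773 q [ 0.2945  0.3662  2.0086 -0.6747  1.0499  0.6856]
```

View pics/s4.png

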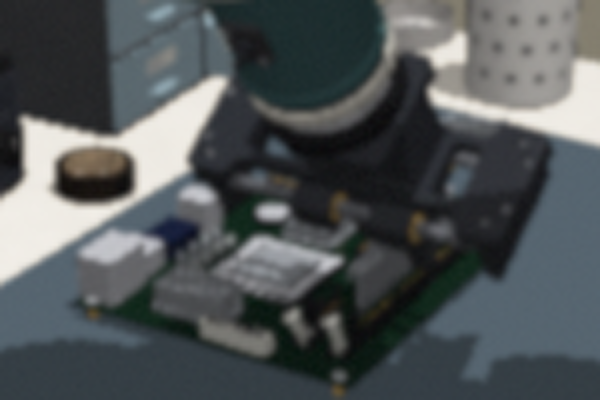

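The card is in the towers and resting on the latch toes (Fz +3.7 N). I'll release, regrip it centrally with the tool vertical, and press.

```bash
python3 - <<'E'
from h import *
from cell import manip,cams
G=np.array([.5500,.0113])
manip.set_gripper(.035)
z=R.from_rotvec(oriT(1,-A)).as_matrix()[:,2]
manip.move_linear(manip.state()["tool_pos"]-.075*z,rate=.2)
manip.move_pose([*G,.11],ori(1))
manip.move_linear([*G,.037],rate=.1);st(manip)
manip.set_gripper(0,60);st(manip)
for d in(.034,.032,.030,.028,.026,.024):
    manip.move_linear([*G,d],rate=.02);st(manip)
    s=manip.state()
    if s["contact_force"][2]>45: break
c=cams.capture("side")
cv2.imwrite("pics/s5.png",cv2.resize(c["image"][130:230,240:390],(600,400),interpolation=cv2.INTER_CUBIC))
E
```

```text
t 17.96 tcp [0.5505 0.0115 0.0374] F [-0.939  -0.0266  0.9147] M [ 0.0192 -0.1037 -0.0199] w 0.03535547844509748 g 0.0 q [-0.0244  0.2414  2.0422 -0.0001  0.8573 -0.0631]
t 18.48 tcp [0.55   0.0112 0.0374] F [-2.239   0.6816  3.6076] M [-0.1285  0.1951 -0.009 ] w 0.008181041007067317 g 59.9080369155854 q [-0.0249  0.2408  2.0428 -0.0001  0.8579 -0.0631]
t 18.77 tcp [0.55   0.0113 0.0343] F [-3.0332  0.1581  4.9617] M [-0.0615  0.2977 -0.0844] w 0.00831227858091218 g 59.910754607990384 q [-0.0248  0.2453  2.0442 -0.      0.852  -0.0631]
t 19.02 tcp [0.5501 0.0112 0.0341] F [-8.6419 -0.8057 17.499 ] M [-0.0666  1.2227 -0.0548] w 0.008269445094235337 g 59.90132896229625 q [-0.0248  0.246   2.0437 -0.0002  0.8523 -0.0631]
t 19.27 tcp [0.5502 0.0112 0.0341] F [-13.6203  -0.3227  31.8151] M [0.0222 2.2004 0.0082] w 0.008455814487255978 g 59.897533636540174 q [-0.0248  0.2464  2.0434 -0.0002  0.8526 -0.0631]
t 19.52 tcp [0.5503 0.0112 0.034 ] F [-19.8067  -0.7787  44.98  ] M [-0.065   3.1873 -0.1262] w 0.008492410167192682 g 59.89936807192862 q [-0.0247  0.2469  2.043  -0.0002  0.853  -0.063 ]
t 19.77 tcp [0.5503 0.0112 0.0339] F [-25.2768  -0.2387  59.418 ] M [-0.0485  4.1804 -0.0665] w 0.00844779385351848 g 60.028905188664794 q [-0.0247  0.2473  2.0426 -0.0003  0.8533 -0.0631]
```

View pics/s5.png

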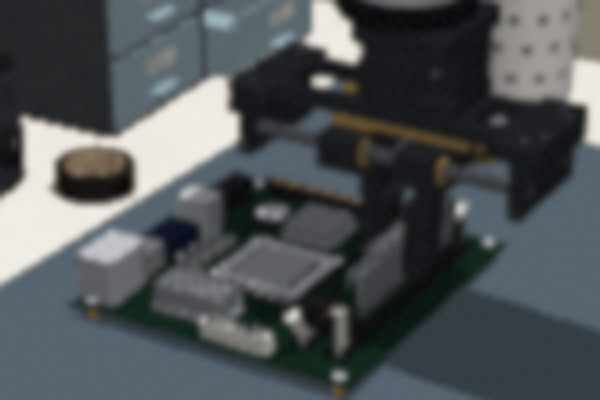

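s5 shows the near latch upright at (340,328). The hard stop came after 3.3 mm of travel, where home should be. I'll release, retreat and check both latches.

```bash
python3 - <<'E'
from h import *
from cell import manip,cams
np.set_printoptions(precision=4,suppress=True)
G=np.array([.5500,.0113])
manip.move_linear([*G,.034],rate=.05)
manip.set_gripper(.035)
manip.move_linear([*G,.14],rate=.2)
manip.move_pose([.45,-.3,.25],ori(1,-.5));st(manip)
im=[]
for n in("top","side"):
    c=cams.capture(n);np.savez(f"/tmp/{n}3.npz",**c)
    if n=="side":
        im.append(cv2.resize(c["image"][155:230,250:380],(780,370)[:2],interpolation=cv2.INTER_CUBIC))
        P=pts(c);w=(P[...,2]>.042)&(P[...,2]<.08)&(abs(P[...,0]-.548)<.02)&(abs(P[...,1]-.012)<.075)
        print("top z", np.percentile(P[w][:,2],[90,98]))
        c0=dict(np.load("/tmp/side0.npz"));P=pts(c0);w=(P[...,2]>.042)&(P[...,2]<.08)&(abs(P[...,0]-.548)<.02)&(abs(P[...,1]-.012)<.075);print("before",np.percentile(P[w][:,2],[90,98]))
    else:
        im.append(cv2.resize(c["image"][187:222,296:396],(780,220),interpolation=cv2.INTER_CUBIC))
        P=pts(c);print("top view crest z",np.median(P[205:208,326:356,2]),"before",np.median(pts(dict(np.load("/tmp/top0.npz")))[205:208,326:356,2]))
cv2.imwrite("pics/s6.png",np.vstack(im))
E
```

```text
t 22.68 tcp [ 0.45  -0.299  0.249] F [-0.6483  0.5587  0.0294] M [-0.066  -0.0746  0.0197] w 0.034528795626940174 g 0.0 q [-0.6329  0.0033  1.8784  0.0006  1.2616 -0.134 ]
top view crest z 0.05750196321829937 before 0.06290794236528585
top z [0.0603 0.0617]
before [0.0645 0.0653]
```

View pics/s6.png

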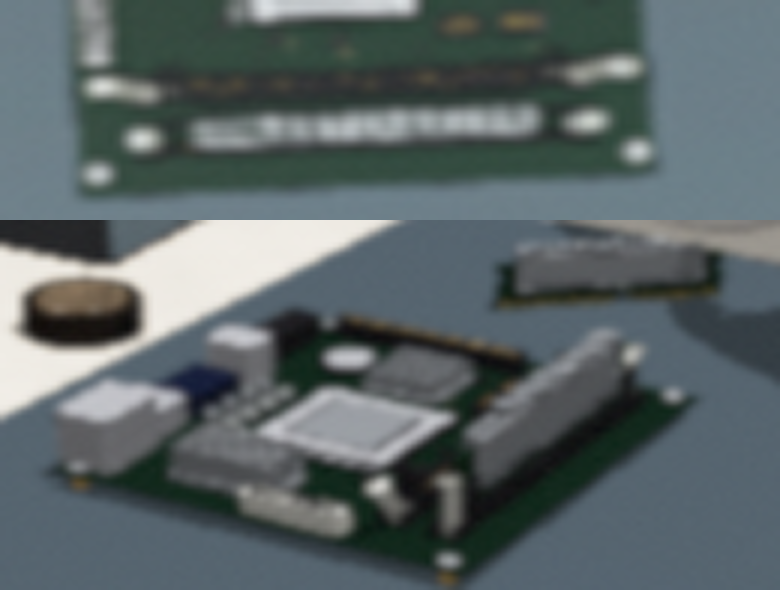

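s6 shows both latches of the used socket upright, at top-view crop (143,138) and (586,121). Their tips are about 71 and 72 mm from the centre, the crest has dropped about 5 mm, and the spare socket is empty. Handing in.

```bash
python3 -c "
from cell import order
print(order.close_job())"
```

```text
the job is handed in; nothing more can be done
None
```

The module is turned end for end and pressed home in the same socket, both latches look fully closed in the final pictures, I left the tools alone, and the job was handed in at about 23 s of the 51 s allowed.

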